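# Pestles back to their holes in the graded block

### The job

The wooden block holds pestles in a row of graded holes, and somebody has stood the slim iron pestle in the big hickory one's hole. Put each of the two pestles, handle up and fully down, in the hole that its shaft just fits, and let go. Leave the mug, the mortar and the scoop as they stand.

Things in the scene. Friction and masses are not known exactly. Their poses are not given: they have to be found in the camera images.
- rack: brown wooden block, fixed to the steel table, 320 x 85 x 62 mm high, with five round blind holes in a row along its x axis, 60 mm apart, their diameters graded upwards along +x: 23, 31, 39, 47 and 55 mm. Each hole is 50 mm deep (flat floor 12 mm above the table), its mouth chamfered by 3 mm. Origin: centre of its underside, z up. The block may be turned any way round. No lettering
- rack_hole0 (a point): centre of the mouth of the 23 mm hole, on the block's top face, 62 mm above the table
- rack_hole1 (a point): centre of the mouth of the 31 mm hole, on the block's top face, 62 mm above the table
- rack_hole2 (a point): centre of the mouth of the 39 mm hole, on the block's top face, 62 mm above the table
- rack_hole3 (a point): centre of the mouth of the 47 mm hole, on the block's top face, 62 mm above the table
- rack_hole4 (a point): centre of the mouth of the 55 mm hole, on the block's top face, 62 mm above the table
- iron_pestle: dark iron pestle, about 0.5 kg, 135 mm long, loose; at the start it stands in the 47 mm hole, on the hole's floor. Its shaft is a cylinder 28 mm across from the foot (edge chamfered by 3 to 4 mm) to 66 mm up; the handle above is a cylinder 24 mm across from 72 to 128 mm up, with a tapered top. Origin: centre of the flat foot; z along the pestle towards the handle. Belongs in the 31 mm hole
- masher: pale hickory pestle with a dark band, about 0.15 kg, 160 mm long, loose, standing on its foot on the table at the start. Its shaft is a cylinder 44 mm across from the foot (edge chamfered by 4 mm) to 85 mm up; the handle above is a cylinder 32 mm across from 93 to 152 mm up, with a tapered top. Origin: centre of the flat foot; z along the pestle towards the handle. Belongs in the 47 mm hole
- mug: blue speckled enamel mug, loose bystander, 84 mm across the rim, 80 mm high, with a handle at its +y reaching 70 mm from the axis. Origin: centre of its underside
- mortar: squat black iron mortar, loose bystander, 108 mm across, 65 mm high, 1.6 kg. Origin: centre of its underside
- scoop: dark wooden scoop, loose bystander lying flat along its x axis, 190 mm long, 56 mm wide, 30 mm high. Origin: on its underside, about mid-length

How it is judged:
By the outcome, as a careful person would: the job done as asked, in the order asked, and still so for the second after the job is handed in, with the robot touching nothing.
It also fails if it takes over 72 s, if anything falls off the work surface, if the arm or the gripper's body presses on something with over 40 N, if the wrist force passes 120 N, or if a joint passes its speed limit or range.

### The arm

A 6-joint arm with a two-finger parallel gripper is mounted at the origin on the work surface. World frame = base frame: x ahead of the robot, y to its left, z up, the work surface at z = 0. Lengths are in mm, angles in rad, forces in N, time in s.
With the tool pointing down it reaches from about 275 to 750 mm from the base axis. Payload 10.2 kg.
Tool frame: the origin (TCP) lies on the centre line of the jaws, within the pads' length; the fingertips stand 8 mm ahead of it and the grasp point (between the pads) lies 11 mm behind it; z points along the fingers, y is the line along which they close (so a half turn about z gives the same grasp; the last joint's range is limited). The gripper opens to 88 mm and grips with 3 to 60 N. Pads are 18 mm wide; open, the fingers measure 123 mm over their backs; the gripper's body (75 mm by 187 mm) begins 45 mm behind the grasp point.
Start: joints at [-1.408, 0.313, 1.498, -0, 1.331, -0.223], TCP at [197.546, -486.423, 246.72] pointing down, gripper open.
Joint ranges: [-2.94, 2.94], [-0.97, 2.17], [0.19, 2.56], [-1.23, 4.37], [0.02, 3.11], [-2.88, 2.88]. Speed limits (rad/s): [2.39, 2.39, 3.01, 3.14, 3.14, 3.14].

### API

Orientations are given as a unit quaternion [x, y, z, w].
In Python, from bench import r gives the robot as it stands.
- The arm moves only by the tool step_arm, never from a script. Its argument "increments" is a list of rows, each a list of 4 numbers: the shift along the tool's x, y, z in units of 0.3 m (1.0 is 0.3 m), then the turn about the tool's z in units of 0.5 rad (1.0 is 0.5 rad). In form: [[x, y, z, roll], ...]. A call has 1 to 5 rows; each row is the pose to reach, as a shift and turn from the pose commanded when the call began, along the tool's axes at that moment; what a row does not reach only later rows make up. A row lasts 1/12 s, in which the tool goes at most 41.7 mm and 7.16 degrees, less where a joint would pass 70% of its speed; a pose out of reach is approached as far as the arm can. A call with a number of a shift or a turn outside -1 to 1 is refused whole. A call with a gripper value outside its range is refused whole. "jaw" is the closure in counts, from 0 (fully open) to 255 (shut), set as the call begins (left out, the last holds). The fingers move at their own pace and stop on an object; "squeeze" is the grip in N (left out, the last holds). Time passes only in rows, so rows that repeat a pose let the fingers close. It gives the time, the measured TCP pose, the force, the opening and the grip force at its end, in the units of the state.
- r.state(): the state, without advancing time (a new reading comes with each control period).
- r.grab_frame(name): name is "scene" or "side" or "wrist"; returns (picture, depth): 480x640x3 uint8, red, green, blue; 480x640 float32, mm along the optical axis (not along the pixel's ray), 0 where there is no reading.
- r.camera_info(name): a dict with "fx", "fy", "cx", "cy" (pixels), "R" (3x3) and "t" (3): a world point X has camera coordinates R X + t; the wrist camera has in their place "mount" (4x4, takes a point from camera to tool coordinates, whose origin is the TCP and whose axes are the flange's). Camera axes: x right, y down, z forward; pixel columns grow to the right and rows downward; lengths in mm; the calibration is good to about 2 mm. A picture is of the moment at which its call begins: read the wrist's pose just before it. camera_info takes no time and is no camera call.
- r.sign_off(): hands the job in; it is judged then, once.
The state is a dict: "clock": time; "qpos": joint angles; "dq": joint speeds; "tau": joint torques, N m; "position": TCP position; "tool_rot": TCP orientation; "force": force on the tool from outside, world axes, zero at the start; "wrist_torque": the same for the moment, N m; "width": finger opening in mm; "gripper_force": force on a finger pad.
Only numpy, scipy, OpenCV 4.12 (cv2) and the standard library are available. Lean on these libraries where they do the work, as an engineer would, in place of code of your own. Each camera call takes 0.05 s, during which the arm holds its last target. There are 200 camera calls.

## Working session

There is one attempt and no reset: what is moved stays moved. The work goes in short steps, Python scripts to look and compute and a tool call to move; the robot and the scene stay as the last step left them, time stands still between calls to the robot, and variables do not carry over. Pictures are saved under pics/ and viewed, at most 10 in all, crops included, and the job is handed in when it is done.

Besides the shell and the picture viewer there is one more tool, called by a JSON object that holds its "api" and its "payload". step_arm: Moves the arm, as the interface text tells. Shifts and turns lie within -1 to 1; 1 stands for 0.3 m of shift or 0.5 rad of turn. Its arguments: {"type":"object","properties":{"increments":{"type":"array","items":{"type":"array","items":{"type":"number"}}},"jaw":{"type":"number"},"squeeze":{"type":"number"}},"required":["increments"]}

```bash
mkdir -p pics
python3 - <<'E'
from bench import r
import cv2,numpy as np
s=r.state();print({k:np.round(v,3).tolist() for k,v in s.items()})
for n in("scene","side"):
    p,d=r.grab_frame(n);cv2.imwrite(f"pics/{n}0.png",p[:,:,::-1]);np.save(n+"0.npy",d)
    c=r.camera_info(n);print(n,{k:np.round(v,3).tolist() for k,v in c.items()})
print(r.camera_info("wrist"))
E
```

```text
{'clock': 0.0, 'qpos': [-1.408, 0.313, 1.498, -0.0, 1.331, -0.223], 'dq': [-0.001, -0.001, -0.001, -0.0, -0.0, -0.002], 'tau': [-0.001, -40.221, -25.227, 0.069, 0.035, -0.0], 'position': [197.504, -486.189, 246.213], 'tool_rot': [0.981, 0.192, 0.0, -0.001], 'force': [-0.759, -0.489, -0.276], 'wrist_torque': [-0.011, -0.048, 0.012], 'gripper_force': 0.0, 'width': 87.885}
scene {'fx': 452.693, 'fy': 452.693, 'cx': 325.108, 'cy': 240.036, 'R': [[-0.488, 0.873, 0.004], [0.722, 0.405, -0.561], [-0.492, -0.271, -0.828]], 't': [287.974, -386.505, 1267.628]}
side {'fx': 466.65, 'fy': 466.65, 'cx': 329.333, 'cy': 251.64, 'R': [[-0.998, -0.068, -0.011], [-0.038, 0.675, -0.737], [0.057, -0.735, -0.676]], 't': [575.749, 88.612, 1199.837]}
{'fx': 382.6168704046406, 'fy': 382.6168704046406, 'cx': 314.85279044714696, 'cy': 241.7447051900806, 'mount': array([[-6.52335214e-04, -9.51070687e-01, -3.08972688e-01,
         7.97033372e+01],
       [ 9.99999747e-01, -5.32418314e-04, -4.72428800e-04,
        -1.60811212e-02],
       [ 2.84810466e-04, -3.08972918e-01,  9.51070794e-01,
        -1.39274932e+02],
       [ 0.00000000e+00,  0.00000000e+00,  0.00000000e+00,
         1.00000000e+00]])}
```

View pics/scene0.png

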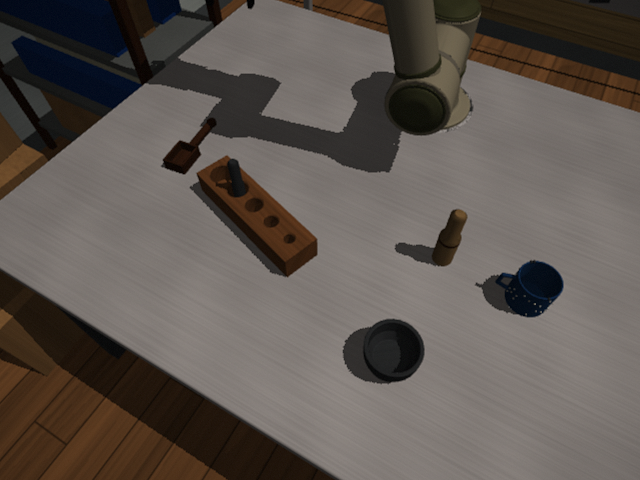

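View pics/side0.png

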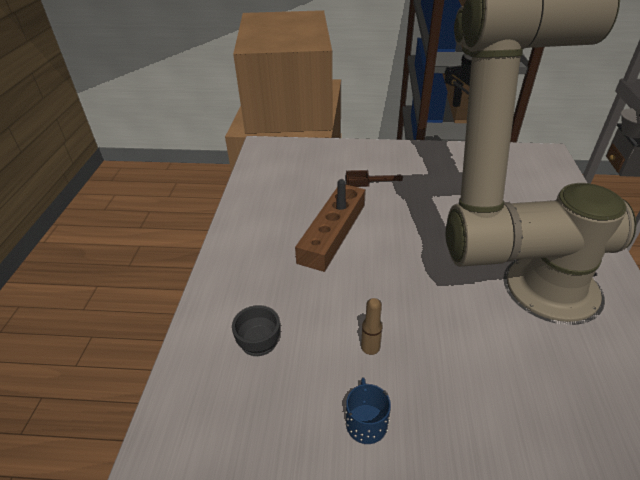

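The scene picture shows the 23/31/39/55 mm holes at (290,239), (271,222), (255,205) and (220,170), the iron pestle standing in the 47 mm hole with its top at (233,161), and the masher's top at (459,212). In the side picture the holes are at (316,243), (324,229), (333,217), and the masher's top at (374,301).

```bash
cat > h.py <<'E'
from bench import r
import numpy as np, cv2
from scipy.spatial.transform import Rotation as Ro
def cam(n,s=None):
    c=r.camera_info(n)
    if n=="wrist":
        T=np.array(c["mount"]);R=Ro.from_quat(s["tool_rot"]).as_matrix()
        A=R@T[:3,:3];o=R@T[:3,3]+s["position"]
    else:
        A=np.array(c["R"]).T;o=-A@np.array(c["t"])
    return c,A,o
def onz(n,u,v,z,s=None):
    c,A,o=cam(n,s);d=A@[(u-c["cx"])/c["fx"],(v-c["cy"])/c["fy"],1]
    return o+d*(z-o[2])/d[2]
def px(n,X,s=None):
    c,A,o=cam(n,s);q=A.T@(np.asarray(X)-o)
    return np.array([q[0]/q[2]*c["fx"]+c["cx"],q[1]/q[2]*c["fy"]+c["cy"]])
def cloud(n,d,s=None):
    c,A,o=cam(n,s);v,u=np.mgrid[:480,:640]
    P=np.stack([(u-c["cx"])/c["fx"]*d,(v-c["cy"])/c["fy"]*d,d],-1)@A.T+o
    P[d==0]=np.nan;return P
def rel(dx,dy,s=None):
    "world shift -> tool x,y in mm"
    s=s or r.state();return Ro.from_quat(s["tool_rot"]).inv().apply([dx,dy,0])
E
python3 - <<'E'
from h import *
f=lambda *a:np.round(onz(*a),1)
for p in[(290,239),(271,222),(255,205),(220,170)]:print("sc",f("scene",*p,62))
for p in[(316,243),(324,229),(333,217),(350,194)]:print("si",f("side",*p,62))
print("masher",f("scene",459,212,160),f("side",374,301,160),"iron",f("scene",233,161,147),f("side",341,181,147))
for n in("scene","side"):
    P=cloud(n,np.load(n+"0.npy"))
    X=P[...,:2];z=P[...,2]
    for nm,u,v,lo,hi in(("masher",*((450,235) if n=="scene" else (373,325)),100,150),("rack",*((255,210) if n=="scene" else (333,225)),58,66),("iron",*((235,175) if n=="scene" else (341,190)),90,140)):
        w=np.zeros(z.shape,bool);k=70 if nm=="rack" else 30;w[v-k:v+k,u-k:u+k]=1
        m=w&(z>lo)&(z<hi);Q=P[m]
        if len(Q)<5:print(n,nm,len(Q));continue
        print(n,nm,len(Q),Q.mean(0).round(1))
        if nm=="rack":print(cv2.minAreaRect(Q[:,:2].astype(np.float32)))
E
```

```text
sc [618.7 -67.3  62. ]
sc [ 601.3 -125.    62. ]
sc [ 579.9 -180.1   62. ]
sc [ 534.2 -307.6   62. ]
si [616.2 -62.9  62. ]
si [ 599.4 -122.    62. ]
si [ 578.  -176.3   62. ]
si [ 534. -290.   62.]
masher [465.6 216.7 160. ] [468.6 219.7 160. ] iron [ 556.9 -237.8  147. ] [ 558.6 -231.5  147. ]
scene masher 274 [479.8 219.8 125.5]
scene rack 3462 [ 591.7 -155.7   61.5]
((579.4359741210938, -184.13214111328125), (321.8564758300781, 87.1796875), 71.05728912353516)
scene iron 189 [ 563.8 -233.2  115.9]
side masher 238 [469.2 230.1 125.6]
side rack 1454 [ 590.5 -149.    60.5]
((580.406005859375, -184.26577758789062), (323.247314453125, 87.19425201416016), 71.228271484375)
side iron 131 [ 558.6 -232.4  115.5]
```

{"api": "step_arm", "payload": {"increments": [[0.65, -0.14, 0, 0], [0.65, -0.14, 0, 0], [0.65, -0.14, 0, 0], [0.65, -0.14, 0, 0], [0.65, -0.14, 0, 0]]}}

```text
clock: 0.52
position: [364.2, -372.1, 246.6]
tool_rot: [0.981, 0.192, 0.0, -0.0]
force: [0.2, -0.2, 1.0]
width: 88.0
gripper_force: 0.0
```

{"api": "step_arm", "payload": {"increments": [[0.65, -0.14, 0, 0], [0.65, -0.14, 0, 0], [0.65, -0.14, 0, 0], [0.65, -0.14, 0, 0], [0.65, -0.14, 0, 0]]}}

```text
clock: 0.93
position: [529.2, -259.5, 246.4]
tool_rot: [0.981, 0.192, -0.0, -0.0]
force: [-0.2, -0.9, -1.2]
width: 88.2
gripper_force: 0.0
```

{"api": "step_arm", "payload": {"increments": [[0.13, -0.03, 0, 0], [0.13, -0.03, 0, 0], [0.13, -0.03, 0, 0], [0.13, -0.03, 0, 0]]}}

```text
clock: 1.27
position: [559.6, -239.0, 246.3]
tool_rot: [0.981, 0.192, -0.0, -0.0]
force: [-0.6, 0.1, -0.9]
width: 88.1
gripper_force: 0.0
```

Run:
```python
from h import *
s=r.state();print(s["position"],s["tool_rot"],s["qpos"],s["clock"])
p,d=r.grab_frame("wrist");np.save("w1.npy",d)
p=p[:,:,::-1].copy()
c=np.array([580,-184.2]);a=np.array([-.323,-.946])
for k in range(5):
    for t in np.linspace(0,2*np.pi,40):
        q=px("wrist",[*(c+a*60*(k-2)+(11.5+4*k)*np.array([np.cos(t),np.sin(t)])),62],s)
        cv2.circle(p,tuple(np.int32(q)),1,(0,255,0),-1)
cv2.imwrite("pics/w1.png",p)
P=cloud("wrist",d,s)
for lo,hi in((132,138),(142,150),(100,130)):
    m=(P[...,2]>lo)&(P[...,2]<hi)&(np.hypot(P[...,0]-560,P[...,1]+237)<35);Q=P[m]
    if len(Q):print(lo,len(Q),Q.min(0).round(1),Q.max(0).round(1),Q.mean(0).round(1))
m=(abs(P[...,2]-62)<3);Q=P[m];print(cv2.minAreaRect(Q[:,:2].astype(np.float32)))
```

```text
[ 559.63033696 -238.99024562  246.27822554] [ 9.81442068e-01  1.91758226e-01 -4.48915056e-04 -2.22136275e-04] [-5.95776776e-01  5.01195625e-01  1.22503641e+00 -3.27777526e-04
  1.41630857e+00  5.89163481e-01] 1.2667
132 80 [ 557.5 -250.5  132. ] [ 568.8 -229.3  138. ] [ 565.4 -237.6  135.1]
142 834 [ 545.7 -252.7  142. ] [ 568.5 -229.7  149.8] [ 558.  -240.5  146.3]
100 319 [ 551.3 -250.4  100. ] [ 568.8 -229.2  130. ] [ 565.3 -237.5  115.9]
((578.1319580078125, -186.01553344726562), (320.8865966796875, 85.52806854248047), 71.24517822265625)
```

View pics/w1.png

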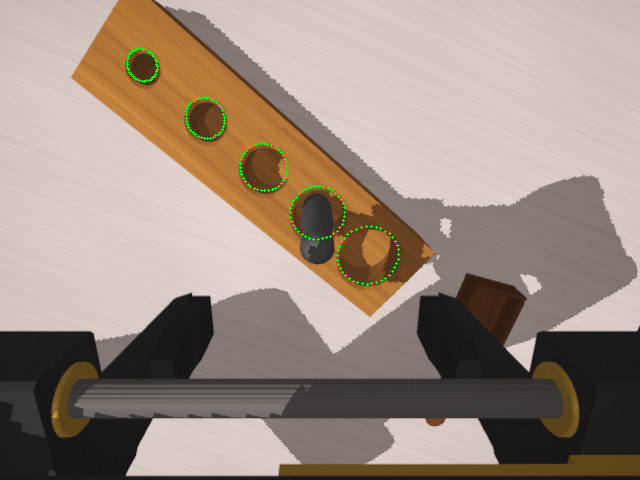

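The wrist picture shows the predicted hole rings sitting just above the real holes: hole1 is near (206,120), the iron pestle's top near (317,250). The wrist depth puts the rack centre at (578.1,-186.0) and the pestle axis at about (557,-241).

{"api": "step_arm", "payload": {"increments": [[-0.01, 0.004, 0.12, 0], [-0.01, 0.004, 0.24, 0], [-0.01, 0.004, 0.36, 0], [-0.01, 0.004, 0.47, 0], [-0.01, 0.004, 0.47, 0]]}}

```text
clock: 1.73
position: [554.2, -240.5, 99.8]
tool_rot: [0.982, 0.191, -0.004, -0.004]
force: [-1.1, 0.5, -1.4]
width: 88.2
gripper_force: 0.0
```

{"api": "step_arm", "payload": {"increments": [[0, 0, 0, 0], [0, 0, 0, 0], [0, 0, 0, 0], [0, 0, 0, 0], [0, 0, 0, 0]], "jaw": 255, "squeeze": 35}}

```text
clock: 2.15
position: [558.1, -241.4, 107.2]
tool_rot: [0.981, 0.192, 0.001, 0.001]
force: [-0.9, -0.3, -0.5]
width: 56.5
gripper_force: 0.0
```

{"api": "step_arm", "payload": {"increments": [[0, 0, 0, 0], [0, 0, 0, 0], [0, 0, 0, 0], [0, 0, 0, 0], [0, 0, 0, 0]]}}

```text
clock: 2.57
position: [557.7, -241.0, 105.7]
tool_rot: [0.981, 0.192, -0.0, -0.0]
force: [1.3, -2.4, -0.4]
width: 23.6
gripper_force: 4.0
```

{"api": "step_arm", "payload": {"increments": [[0, 0, 0, 0], [0, 0, 0, 0], [0, 0, 0, 0], [0, 0, 0, 0]]}}

```text
clock: 2.9
position: [557.7, -241.1, 105.7]
tool_rot: [0.981, 0.192, 0.0, 0.0]
force: [-0.1, -0.2, -0.6]
width: 22.7
gripper_force: 35.0
```

{"api": "step_arm", "payload": {"increments": [[0, 0, -0.05, 0], [0, 0, -0.1, 0], [0, 0, -0.15, 0], [0, 0, -0.2, 0], [0, 0, -0.25, 0]]}}

```text
clock: 3.32
position: [557.2, -240.7, 180.4]
tool_rot: [0.981, 0.192, -0.001, -0.001]
force: [-0.1, -0.1, -4.6]
width: 23.1
gripper_force: 35.0
```

{"api": "step_arm", "payload": {"increments": [[0, 0, -0.02, 0], [0, 0, -0.03, 0], [0, 0, -0.03, 0], [0, 0, -0.03, 0]]}}

```text
clock: 3.65
position: [557.3, -240.8, 188.5]
tool_rot: [0.981, 0.192, -0.001, -0.001]
force: [0.7, -0.7, -5.5]
width: 23.4
gripper_force: 35.0
```

Run:
```python
from h import *
s=r.state();print(s["position"],s["force"],s["width"],s["gripper_force"])
p,d=r.grab_frame("wrist");cv2.imwrite("pics/w2.png",p[:,:,::-1]);np.save("w2.npy",d)
c=np.array([578.1,-186.0]);a=-np.array([np.cos(np.radians(71.25)),np.sin(np.radians(71.25))])
h=[c+a*60*(k-2) for k in range(5)];print(np.round(h,1))
for k in range(5):print(k,px("wrist",[*h[k],62],s))
# where pestle is in view: points in tool-frame
P=cloud("wrist",d,s)
for lo in range(65,160,8):
    m=(P[...,2]>lo)&(P[...,2]<lo+8)&(np.hypot(*(P[...,:2]-s["position"][:2]).transpose(2,0,1))<28);Q=P[m]
    if len(Q)>5:print(lo,len(Q),Q.min(0).round(1),Q.max(0).round(1))
```

```text
[ 557.32063451 -240.83845373  188.53185882] [ 0.71275307 -0.7188462  -5.52737929] 23.36095481714003 34.99579372801236
[[ 616.7  -72.4]
 [ 597.4 -129.2]
 [ 578.1 -186. ]
 [ 558.8 -242.8]
 [ 539.5 -299.6]]
0 [102.90288232  52.77650177]
1 [181.68102685 118.21597699]
2 [253.2832282  177.69453555]
3 [318.64726571 231.99117251]
4 [378.55433624 281.75481294]
97 95 [ 556.5 -250.7  100.1] [ 570.2 -226.8  104.9]
105 160 [ 555.1 -251.3  105. ] [ 570. -227.  113.]
113 174 [ 551.6 -251.6  113. ] [ 570.1 -226.9  120.9]
121 198 [ 550.3 -251.5  121. ] [ 570.3 -226.9  129. ]
129 210 [ 556.5 -251.5  129. ] [ 570.2 -226.9  137. ]
137 253 [ 556.5 -251.5  137. ] [ 570.2 -227.   145. ]
145 274 [ 556.5 -251.5  145. ] [ 570.2 -227.   153. ]
153 311 [ 556.  -251.7  153.1] [ 570.3 -227.   161. ]
```

View pics/w2.png

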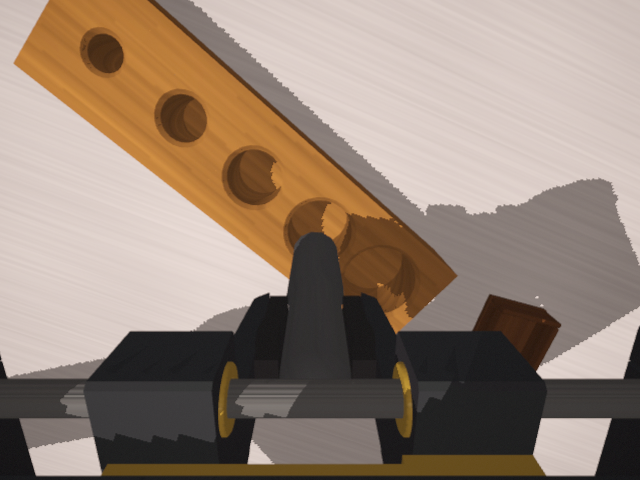

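Hole1's rim centre is seen at about (181,118), as predicted at (181.7,118.2), and the pestle hangs straight in the jaws. Next I move above hole1 and fit the shaft axis.

{"api": "step_arm", "payload": {"increments": [[0.05, -0.056, 0, 0], [0.12, -0.134, 0, 0], [0.19, -0.212, 0, 0], [0.24, -0.267, 0, 0], [0.264, -0.294, 0, 0]]}}

```text
clock: 4.12
position: [598.2, -126.7, 188.8]
tool_rot: [0.981, 0.193, -0.001, -0.001]
force: [-0.8, -0.7, -5.5]
width: 23.1
gripper_force: 35.0
```

{"api": "step_arm", "payload": {"increments": [[0, 0, 0, 0], [0, 0, 0, 0], [0, 0, 0, 0], [0, 0, 0, 0], [0, 0, 0, 0]]}}

```text
clock: 4.53
position: [597.6, -130.6, 189.6]
tool_rot: [0.982, 0.191, -0.0, 0.0]
force: [0.0, -0.0, -4.8]
width: 23.1
gripper_force: 35.0
```

```bash
cat > fit.py <<'E'
from h import *
from scipy.optimize import least_squares
def axis(n,rad,lo,hi,s,w=35):
    "fit a leaning axis of known radius; returns xy at lo and at hi"
    p,d=r.grab_frame(n);P=cloud(n,d,s);c=s["position"][:2]
    m=(P[...,2]>lo)&(P[...,2]<hi)&(np.hypot(P[...,0]-c[0],P[...,1]-c[1])<w);Q=P[m]
    def f(q):
        t=(Q[:,2]-lo)/(hi-lo);return np.hypot(Q[:,0]-q[0]-t*(q[2]-q[0]),Q[:,1]-q[1]-t*(q[3]-q[1]))-rad
    o=least_squares(f,[*c,*c],loss="soft_l1");return len(Q),o.x.round(1),np.abs(o.fun).mean().round(2),p,P
E
python3 - <<'E'
from fit import *
s=r.state();t=s["position"];print(t,s["force"])
for n in("wrist","scene","side"):
    k=axis(n,14,102,150,s,24);print(n,k[:3])
    if n=="wrist":
        P=k[4];Q=P[abs(P[...,2]-62)<2.5];print(cv2.minAreaRect(Q[:,:2].astype(np.float32)))
        cv2.imwrite("pics/w3.png",k[3][:,:,::-1])
    else:
        q=px(n,[597.4,-129.2,62]);u,v=np.int32(q);print(q,"crop0",u-60,v-75)
        cv2.imwrite(f"pics/{n}3.png",cv2.resize(k[3][v-75:v+30,u-60:u+60,::-1],None,fx=5,fy=5,interpolation=cv2.INTER_CUBIC))
E
```

```text
[ 597.61106229 -130.57716969  189.6222549 ] [ 0.03007944 -0.04517585 -4.80810994]
wrist (1190, array([ 596. , -130.8,  596.1, -130.8]), np.float64(0.18))
((578.1285400390625, -186.50979614257812), (320.9401550292969, 85.55545043945312), 71.2989730834961)
scene (211, array([ 596.8, -129.4,  597. , -129.1]), np.float64(0.59))
[270.34252971 219.90678244] crop0 210 144
side (158, array([ 598.6, -129.5,  598.2, -130.3]), np.float64(1.25))
[324.93597586 227.35475618] crop0 264 152
```

{"api": "step_arm", "payload": {"increments": [[0.004, 0, 0, 0], [0.004, 0, 0, 0], [0.004, 0, 0, 0], [0.004, 0, 0, 0], [0.004, 0, 0, 0]]}}

```text
clock: 5.1
position: [599.0, -129.1, 189.7]
tool_rot: [0.981, 0.192, 0.0, 0.0]
force: [0.3, 0.8, -5.5]
width: 22.9
gripper_force: 35.0
```

Run:
```python
from fit import *
s=r.state();t=s["position"];print(t)
k=axis("wrist",14,102,150,s,24);print(k[:3])
P=k[4];Q=P[abs(P[...,2]-62)<2.5];b=cv2.minAreaRect(Q[:,:2].astype(np.float32));print(b)
h=np.array(b[0])+60*np.array([np.cos(np.radians(b[2])),np.sin(np.radians(b[2]))]);print(h, rel(*(h-k[1][:2]),s)/300)
i=k[3][:,:,::-1].copy()
for q in np.linspace(0,6.28,60):
    u=px("wrist",[h[0]+15.5*np.cos(q),h[1]+15.5*np.sin(q),62],s);cv2.circle(i,tuple(np.int32(u)),0,(0,255,0),-1)
cv2.imwrite("pics/w4.png",i)
```

```text
[ 598.99652275 -129.05404619  189.73405846]
(1204, array([ 597.4, -129.3,  597.5, -129.3]), np.float64(0.18))
((578.0404663085938, -186.39727783203125), (320.83319091796875, 85.28703308105469), 71.20979309082031)
[ 597.36669957 -129.59501812] [-4.72948849e-04  8.69312350e-04  1.44067980e-08]
```

View pics/w4.png

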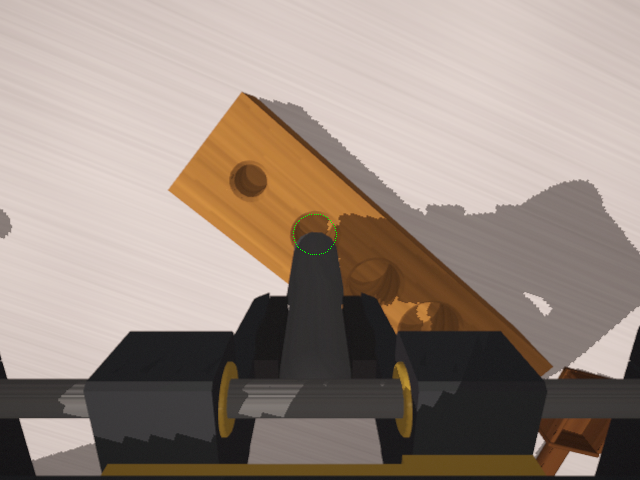

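The ring for hole1, at about (314,234), lies on the visible mouth, and the pestle axis is within 0.3 mm of it. I descend, slowly through the mouth.

{"api": "step_arm", "payload": {"increments": [[0, 0, 0.03, 0], [0, 0, 0.06, 0], [0, 0, 0.08, 0], [0, 0, 0.1, 0], [0, 0, 0.11, 0]]}}

```text
clock: 5.57
position: [598.6, -128.9, 155.3]
tool_rot: [0.981, 0.192, -0.001, -0.001]
force: [-0.0, 0.4, -5.0]
width: 23.1
gripper_force: 35.0
```

{"api": "step_arm", "payload": {"increments": [[0, 0, 0.005, 0], [0, 0, 0.012, 0], [0, 0, 0.02, 0], [0, 0, 0.028, 0], [0, 0, 0.035, 0]]}}

```text
clock: 5.98
position: [599.0, -129.1, 146.1]
tool_rot: [0.981, 0.192, 0.0, 0.0]
force: [0.1, 0.2, -4.2]
width: 22.9
gripper_force: 35.0
```

{"api": "step_arm", "payload": {"increments": [[0, 0, 0.02, 0], [0, 0, 0.04, 0], [0, 0, 0.06, 0], [0, 0, 0.08, 0], [0, 0, 0.1, 0]]}}

```text
clock: 6.4
position: [598.9, -129.1, 115.4]
tool_rot: [0.981, 0.192, -0.0, -0.0]
force: [0.2, -0.1, -4.8]
width: 23.2
gripper_force: 35.0
```

{"api": "step_arm", "payload": {"increments": [[0, 0, 0.008, 0], [0, 0, 0.016, 0], [0, 0, 0.024, 0], [0, 0, 0.03, 0], [0, 0, 0.03, 0]]}}

```text
clock: 6.82
position: [598.9, -129.1, 107.0]
tool_rot: [0.981, 0.192, -0.0, -0.0]
force: [-0.5, -1.0, -6.1]
width: 23.0
gripper_force: 35.0
```

Another small step down to find the floor, then release and rise.

{"api": "step_arm", "payload": {"increments": [[0, 0, 0.002, 0], [0, 0, 0.004, 0], [0, 0, 0.004, 0], [0, 0, 0.004, 0]]}}

```text
clock: 7.15
position: [599.0, -129.1, 106.1]
tool_rot: [0.981, 0.192, 0.0, 0.0]
force: [-1.1, 0.5, -4.3]
width: 23.2
gripper_force: 35.0
```

{"api": "step_arm", "payload": {"increments": [[0, 0, 0, 0], [0, 0, 0, 0], [0, 0, 0, 0], [0, 0, 0, 0], [0, 0, 0, 0]], "jaw": 0}}

```text
clock: 7.57
position: [599.2, -129.2, 106.4]
tool_rot: [0.981, 0.192, 0.0, 0.0]
force: [0.1, -0.5, -0.4]
width: 54.3
gripper_force: 0.0
```

{"api": "step_arm", "payload": {"increments": [[0, 0, 0, 0], [0, 0, 0, 0], [0, 0, 0, 0], [0, 0, 0, 0], [0, 0, 0, 0]]}}

```text
clock: 7.98
position: [599.0, -129.1, 106.0]
tool_rot: [0.981, 0.192, -0.0, -0.0]
force: [0.0, 0.1, -0.2]
width: 86.9
gripper_force: 0.0
```

{"api": "step_arm", "payload": {"increments": [[0, 0, -0.06, 0], [0, 0, -0.16, 0], [0, 0, -0.28, 0], [0, 0, -0.4, 0], [0, 0, -0.45, 0]]}}

```text
clock: 8.4
position: [599.9, -129.4, 246.2]
tool_rot: [0.981, 0.192, 0.003, 0.002]
force: [0.2, 0.4, -0.1]
width: 88.0
gripper_force: 0.0
```

{"api": "step_arm", "payload": {"increments": [[0, 0, -0.04, 0], [0, 0, -0.04, 0], [0, 0, -0.04, 0], [0, 0, -0.04, 0]]}}

```text
clock: 8.73
position: [598.7, -129.0, 251.7]
tool_rot: [0.981, 0.192, -0.001, -0.001]
force: [0.4, 0.4, -0.9]
width: 88.0
gripper_force: 0.0
```

Run:
```python
from fit import *
s=r.state();t=s["position"];print(t,s["tool_rot"],s["width"])
k=axis("wrist",12,86,138,s,30);print(k[:3]);P=k[4]
m=(P[...,2]>70)&(np.hypot(P[...,0]-597,P[...,1]+129)<16);print("top",P[m][:,2].max(),np.percentile(P[m][:,2],98))
# masher target
R=rel(467-t[0],219-t[1],s)/300;print("to masher units",R, s["qpos"])
```

```text
[ 598.67045892 -128.98508005  251.71634531] [ 9.81454038e-01  1.91695043e-01 -8.17423353e-04 -5.60342753e-04] 87.98001728761575
(486, array([ 597.5, -129.3,  597.5, -129.3]), np.float64(0.14))
top 150.0119865133679 149.10149566811705
to masher units [ 0.02982253 -1.23984953  0.00171083] [-4.03278947e-01  5.07673307e-01  1.20098110e+00  9.52089281e-06
  1.43492030e+00  7.81738032e-01]
```

The iron pestle is upright with its axis on hole1, and its top reads the same height as before, so it is seated. On to the masher.

{"api": "step_arm", "payload": {"increments": [[0.01, -0.1, 0, 0], [0.01, -0.23, 0, 0], [0.01, -0.36, 0, 0], [0.01, -0.49, 0, 0], [0.01, -0.62, 0, 0]]}}

```text
clock: 9.2
position: [530.5, 45.8, 252.0]
tool_rot: [0.981, 0.191, -0.001, -0.0]
force: [-0.1, 0.2, 0.6]
width: 88.2
gripper_force: 0.0
```

{"api": "step_arm", "payload": {"increments": [[0.02, -0.13, 0, 0], [0.02, -0.26, 0, 0], [0.02, -0.39, 0, 0], [0.02, -0.5, 0, 0], [0.02, -0.58, 0, 0]]}}

```text
clock: 9.62
position: [470.2, 210.1, 252.2]
tool_rot: [0.981, 0.192, -0.001, -0.0]
force: [0.5, -0.6, -0.5]
width: 88.1
gripper_force: 0.0
```

{"api": "step_arm", "payload": {"increments": [[0, -0.04, 0, 0], [0, -0.04, 0, 0], [0, -0.04, 0, 0], [0, -0.04, 0, 0], [0, -0.04, 0, 0]]}}

```text
clock: 10.03
position: [468.0, 217.7, 252.8]
tool_rot: [0.982, 0.191, -0.0, 0.0]
force: [0.6, 0.1, -0.2]
width: 88.2
gripper_force: 0.0
```

Run:
```python
from fit import *
s=r.state();t=s["position"];print(t,s["tool_rot"])
k=axis("wrist",16,100,150,s,40);print(k[:3]);P=k[4];print(rel(*(k[1][2:]-t[:2]),s)/300)
print("shaft",axis("wrist",22,15,80,s,45)[:3])
m=(P[...,2]>150)&(P[...,2]<175)&(np.hypot(P[...,0]-t[0],P[...,1]-t[1])<40);Q=P[m];print(Q.min(0),Q.max(0))
cv2.imwrite("pics/w5.png",k[3][:,:,::-1])
```

```text
[467.96101429 217.72622478 252.79415553] [ 9.81625219e-01  1.90819007e-01 -1.66817641e-04  9.24772118e-05]
(652, array([466.3, 217.4, 466.4, 217.4]), np.float64(0.13))
[-5.23182448e-03 -9.41093188e-04  1.78714630e-06]
shaft (470, array([466.1, 217.4, 466.5, 217.4]), np.float64(0.18))
[450.81670725 201.54436254 150.00812799] [482.72386669 233.40687531 163.64301745]
```

View pics/w5.png

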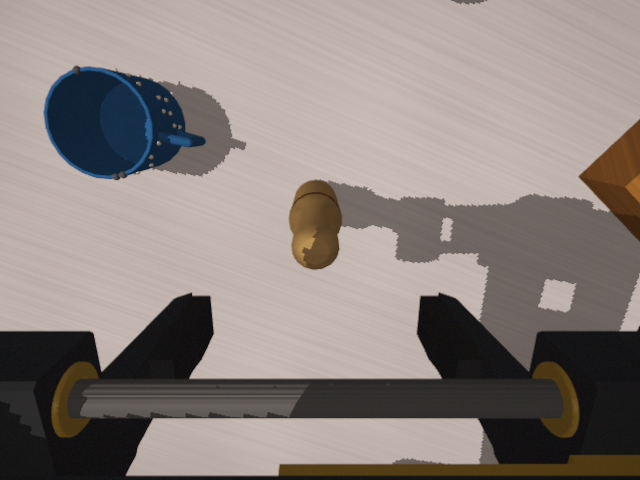

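The masher stands upright with its head at (315,248), centred between the jaws; the mug, at (115,125), is well clear. I descend and grip.

{"api": "step_arm", "payload": {"increments": [[0, 0, 0.07, 0], [0, 0, 0.17, 0], [0, 0, 0.27, 0], [0, 0, 0.36, 0], [0, 0, 0.43, 0]]}}

```text
clock: 10.55
position: [467.0, 218.2, 122.0]
tool_rot: [0.982, 0.191, -0.001, 0.0]
force: [0.3, -0.3, 0.4]
width: 88.2
gripper_force: 0.0
```

{"api": "step_arm", "payload": {"increments": [[0, 0, 0.03, 0], [0, 0, 0.04, 0], [0, 0, 0.04, 0], [0, 0, 0.04, 0], [0, 0, 0.04, 0]]}}

```text
clock: 10.97
position: [468.0, 219.0, 113.3]
tool_rot: [0.981, 0.192, 0.001, -0.0]
force: [-0.3, -0.6, -0.2]
width: 88.1
gripper_force: 0.0
```

{"api": "step_arm", "payload": {"increments": [[0, 0, 0, 0], [0, 0, 0, 0], [0, 0, 0, 0], [0, 0, 0, 0], [0, 0, 0, 0]], "jaw": 255, "squeeze": 25}}

```text
clock: 11.38
position: [467.4, 219.0, 112.1]
tool_rot: [0.981, 0.192, 0.0, -0.0]
force: [0.3, -0.3, -0.6]
width: 56.7
gripper_force: 0.0
```

{"api": "step_arm", "payload": {"increments": [[0, 0, 0, 0], [0, 0, 0, 0], [0, 0, 0, 0], [0, 0, 0, 0], [0, 0, 0, 0]]}}

```text
clock: 11.8
position: [467.3, 218.9, 111.9]
tool_rot: [0.981, 0.192, -0.0, 0.0]
force: [-0.3, 0.2, -0.9]
width: 31.3
gripper_force: 25.0
```

{"api": "step_arm", "payload": {"increments": [[0, 0, 0, 0], [0, 0, 0, 0], [0, 0, 0, 0]]}}

```text
clock: 12.05
position: [467.3, 218.9, 112.0]
tool_rot: [0.981, 0.192, -0.0, -0.0]
force: [1.1, -0.6, -1.2]
width: 31.4
gripper_force: 25.0
```

{"api": "step_arm", "payload": {"increments": [[0, 0, -0.06, 0], [0, 0, -0.17, 0], [0, 0, -0.29, 0], [0, 0, -0.41, 0], [0, 0, -0.52, 0]]}}

```text
clock: 12.47
position: [467.0, 218.9, 270.0]
tool_rot: [0.981, 0.192, 0.0, -0.0]
force: [0.8, 0.3, -1.3]
width: 31.0
gripper_force: 25.0
```

{"api": "step_arm", "payload": {"increments": [[0, 0, -0.04, 0], [0, 0, -0.05, 0], [0, 0, -0.05, 0]]}}

```text
clock: 12.72
position: [467.3, 218.9, 283.0]
tool_rot: [0.981, 0.192, 0.0, -0.0]
force: [-0.5, 0.6, -2.0]
width: 31.6
gripper_force: 25.0
```

{"api": "step_arm", "payload": {"increments": [[-0.02, 0.1, 0, 0], [-0.04, 0.21, 0, 0], [-0.06, 0.33, 0, 0], [-0.085, 0.45, 0, 0], [-0.11, 0.57, 0, 0]]}}

```text
clock: 13.13
position: [500.6, 46.6, 281.0]
tool_rot: [0.981, 0.192, -0.002, -0.001]
force: [1.4, -0.4, -2.1]
width: 31.2
gripper_force: 25.0
```

{"api": "step_arm", "payload": {"increments": [[-0.02, 0.12, 0, 0], [-0.04, 0.24, 0, 0], [-0.06, 0.36, 0, 0], [-0.085, 0.48, 0, 0], [-0.11, 0.57, 0, 0]]}}

```text
clock: 13.55
position: [534.6, -125.3, 280.6]
tool_rot: [0.982, 0.191, -0.002, -0.001]
force: [0.1, 0.8, -1.7]
width: 31.2
gripper_force: 25.0
```

{"api": "step_arm", "payload": {"increments": [[-0.02, 0.11, 0, 0], [-0.04, 0.21, 0, 0], [-0.06, 0.31, 0, 0], [-0.072, 0.37, 0, 0], [-0.072, 0.403, 0, 0]]}}

```text
clock: 13.97
position: [559.8, -245.3, 280.0]
tool_rot: [0.982, 0.19, -0.002, -0.001]
force: [0.2, -0.5, -2.2]
width: 31.2
gripper_force: 25.0
```

{"api": "step_arm", "payload": {"increments": [[0, 0, 0.02, 0], [0, 0, 0.06, 0], [0, 0, 0.1, 0], [0, 0, 0.12, 0], [0, 0, 0.12, 0]]}}

```text
clock: 14.38
position: [559.7, -241.8, 244.4]
tool_rot: [0.981, 0.192, -0.002, -0.002]
force: [-0.2, 0.5, -2.2]
width: 31.5
gripper_force: 25.0
```

{"api": "step_arm", "payload": {"increments": [[0, 0, 0.02, 0], [0, 0, 0.04, 0], [0, 0, 0.04, 0], [0, 0, 0.04, 0], [0, 0, 0.04, 0]]}}

```text
clock: 14.8
position: [560.5, -242.9, 235.3]
tool_rot: [0.981, 0.192, 0.0, 0.0]
force: [0.2, -0.7, -1.7]
width: 31.2
gripper_force: 25.0
```

Run:
```python
from fit import *
s=r.state();t=s["position"];print(t,s["tool_rot"],s["force"],s["width"],s["gripper_force"])
z=t[2]-112;print("foot",z)
k=axis("wrist",22,z+8,z+80,s,32);print(k[:3])
for n in("scene","side"):print(axis(n,22,z+8,z+80,s,34)[:3])
P=k[4];Q=P[abs(P[...,2]-62)<2.5];b=cv2.minAreaRect(Q[:,:2].astype(np.float32));print(b)
h=np.array([558.7,-243.2]);print(rel(*(h-k[1][:2]),s)/300)
i=k[3][:,:,::-1].copy()
for q in np.linspace(0,6.28,60):
    u=px("wrist",[h[0]+23.5*np.cos(q),h[1]+23.5*np.sin(q),62],s);cv2.circle(i,tuple(np.int32(u)),0,(0,255,0),-1)
cv2.imwrite("pics/w6.png",i)
```

```text
[ 560.45484997 -242.93187167  235.33320216] [9.81452029e-01 1.91707701e-01 1.88178599e-04 1.91986746e-04] [ 0.23576103 -0.69041026 -1.72659328] 31.159482560230988 24.959985919995233
foot 123.33320215953111
(2260, array([ 559.1, -243.7,  559.2, -243.3]), np.float64(0.19))
(559, array([ 560.1, -242.3,  560. , -241.9]), np.float64(0.73))
(343, array([ 561.6, -243.8,  561.5, -242.9]), np.float64(1.43))
((577.98291015625, -186.0515594482422), (320.8206787109375, 85.71439361572266), 71.20663452148438)
[-6.08155166e-04 -2.04589874e-03 -1.09848460e-06]
```

View pics/w6.png

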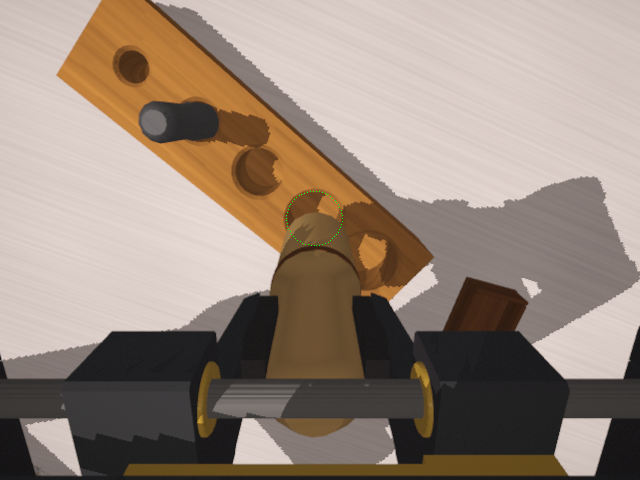

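The ring for hole3, at (314,218), matches the visible rim; the masher is vertical and 0.6 mm off, which I correct on the way down. The iron pestle stands in hole1.

{"api": "step_arm", "payload": {"increments": [[-0.001, -0.002, 0.03, 0], [-0.001, -0.002, 0.07, 0], [-0.001, -0.002, 0.11, 0], [-0.001, -0.002, 0.145, 0], [-0.001, -0.002, 0.165, 0]]}}

```text
clock: 15.37
position: [559.4, -242.2, 183.7]
tool_rot: [0.981, 0.192, -0.001, -0.001]
force: [0.2, 0.3, -2.3]
width: 31.1
gripper_force: 25.0
```

{"api": "step_arm", "payload": {"increments": [[0, 0, 0.01, 0], [0, 0, 0.02, 0], [0, 0, 0.03, 0], [0, 0, 0.04, 0], [0, 0, 0.05, 0]]}}

```text
clock: 15.78
position: [560.0, -242.5, 170.6]
tool_rot: [0.981, 0.192, 0.0, 0.0]
force: [-0.2, 0.6, -1.8]
width: 31.3
gripper_force: 25.0
```

{"api": "step_arm", "payload": {"increments": [[0, 0, 0.015, 0], [0, 0, 0.03, 0], [0, 0, 0.045, 0], [0, 0, 0.06, 0], [0, 0, 0.075, 0]]}}

```text
clock: 16.2
position: [559.9, -242.4, 147.5]
tool_rot: [0.981, 0.192, -0.0, -0.0]
force: [-0.4, -0.2, -1.2]
width: 31.6
gripper_force: 25.0
```

{"api": "step_arm", "payload": {"increments": [[0, 0, 0.015, 0], [0, 0, 0.03, 0], [0, 0, 0.045, 0], [0, 0, 0.058, 0], [0, 0, 0.068, 0]]}}

```text
clock: 16.62
position: [559.8, -242.4, 127.1]
tool_rot: [0.981, 0.192, -0.0, -0.0]
force: [-0.3, 0.3, -2.1]
width: 31.3
gripper_force: 25.0
```

{"api": "step_arm", "payload": {"increments": [[0, 0, 0.004, 0], [0, 0, 0.008, 0], [0, 0, 0.011, 0], [0, 0, 0.011, 0], [0, 0, 0.011, 0]]}}

```text
clock: 17.03
position: [559.9, -242.5, 124.5]
tool_rot: [0.981, 0.192, 0.0, 0.0]
force: [-0.3, 0.9, -2.9]
width: 31.3
gripper_force: 25.0
```

{"api": "step_arm", "payload": {"increments": [[0, 0, 0, 0], [0, 0, 0, 0], [0, 0, 0, 0], [0, 0, 0, 0], [0, 0, 0, 0]], "jaw": 0}}

```text
clock: 17.45
position: [559.9, -242.5, 124.5]
tool_rot: [0.981, 0.192, 0.0, 0.0]
force: [0.2, 0.0, -0.6]
width: 62.6
gripper_force: 0.0
```

{"api": "step_arm", "payload": {"increments": [[0, 0, 0, 0], [0, 0, 0, 0], [0, 0, 0, 0], [0, 0, 0, 0], [0, 0, 0, 0]]}}

```text
clock: 17.87
position: [559.9, -242.4, 124.3]
tool_rot: [0.981, 0.192, 0.0, -0.0]
force: [-0.5, -0.8, 0.6]
width: 87.9
gripper_force: 0.0
```

{"api": "step_arm", "payload": {"increments": [[0, 0, -0.06, 0], [0, 0, -0.16, 0], [0, 0, -0.27, 0], [0, 0, -0.37, 0], [0, 0, -0.42, 0]]}}

```text
clock: 18.28
position: [560.5, -242.8, 254.5]
tool_rot: [0.981, 0.192, 0.002, 0.002]
force: [-0.1, -0.1, -0.2]
width: 88.2
gripper_force: 0.0
```

{"api": "step_arm", "payload": {"increments": [[0, 0, -0.02, 0], [0, 0, -0.02, 0], [0, 0, -0.02, 0], [0, 0, -0.02, 0], [0, 0, -0.02, 0]]}}

```text
clock: 18.7
position: [559.6, -242.3, 254.8]
tool_rot: [0.981, 0.192, -0.001, -0.001]
force: [0.1, -0.3, -1.2]
width: 88.2
gripper_force: 0.0
```

Run:
```python
from fit import *
s=r.state();t=s["position"];print(t,s["force"],s["clock"])
k=axis("wrist",16,107,160,s,35);print("masher",k[:3]);P=k[4]
for n,c in(("masher",(559,-243)),("iron",(597.4,-129.4))):
    m=(P[...,2]>70)&(np.hypot(P[...,0]-c[0],P[...,1]-c[1])<16);print(n,"top",np.percentile(P[m][:,2],98))
cv2.imwrite("pics/w7.png",k[3][:,:,::-1])
```

```text
[ 559.57932661 -242.27860177  254.83013723] [ 0.13008145 -0.34296039 -1.20817809] 18.7
masher (750, array([ 558.7, -243.3,  558.7, -243.3]), np.float64(0.14))
masher top 174.1444851835529
iron top 149.20713415727187
```

View pics/w7.png

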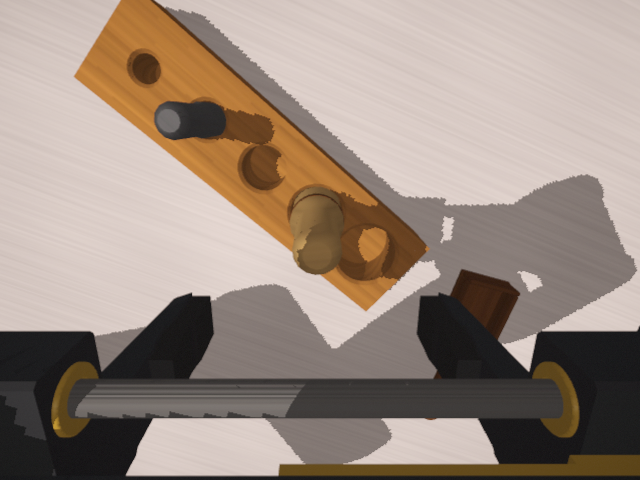

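The picture shows the iron pestle upright in hole1 (top at (170,120)) and the masher upright in the 47 mm hole (top at (317,255)). The tops read 149 and 174 mm against 147 and 172 expected, with the same 2 mm bias as earlier, so both are fully down.

```bash
python3 -c "
from bench import r
print(r.sign_off())"
```

```text
the job is handed in; nothing more can be done
None
```

The job is handed in: the iron pestle stands fully down in the 31 mm hole and the masher fully down in the 47 mm hole, both released, with the mug, mortar and scoop untouched (18.7 s on the clock).

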